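Lock a rail anchor into a stockroom shelf rail

TASK

Fit the black-headed rail anchor into the steel rail: lower its foot lengthwise through the slot onto the sprung strip, press it down and give it a quarter turn under the lips, then slide it along the rail by feel until it finds the hidden notches and can rise into them. Leave it upright and locked there, head across the rail, and let go; push and pull gently (well under 30 N) and leave the carton, tape roll and round stud where they are.

Things in the scene. Friction and masses are not known exactly. Their poses are not given: they have to be found in the camera images.
- anchor: Rail anchor, 0.10-0.18 kg, loose, upright on the bench, 68 mm tall. Origin: centre of its foot's underside; z up. Steel foot 40 (x) by 16 (y) by 9 mm high; round steel stem 14 mm thick, z 9 to 34 mm; black bar head z 34 to 68 mm, 40 (x) by 14 mm (y): head and foot are long the same way. Grip the head across its 14 mm, about 50 mm above the origin.
- rail: Steel C-shaped rail fixed to the bench, 290 mm long, 64 wide, 40 high. Origin: centre of its underside; y runs along rail and slot, x across, z up. The last 45 mm at each end are solid. Inside, the channel is 52 mm wide: below the lips the foot can turn freely, either way.
- slot (a point): Middle of the slot's mouth in the rail's top, 40 mm above the bench; axes as the rail's. The slot is 20 mm wide (x) and open from y = -100 to +100 mm. The lips beside it reach down to 31 mm above the bench (below 37 mm they are set back, 24 mm apart).
- lip_underside (a point): Point midway between the lips' undersides, 31 mm above the bench, mid-rail; axes as the rail's. Each lip has one notch in its underside, opposite each other, 22 mm long (y), 6 mm deep (roof at 37 mm). They are hidden and differ from rail to rail: their middle is anywhere from y = -22 to +22 mm. Only a foot lying square across the rail (anchor x along rail x) can rise into them.
- strip: Sprung flat strip filling the channel's bottom; origin: middle of its top, 26 mm above the bench at rest. Moves straight down only, 9 mm, then solid; pushes back 7 N at first, 14 N fully down. A foot standing on it is 4 mm too high to turn: press it down 5 to 8 mm. A turned foot stays 4 mm low under the lips; at the notches the strip lifts it to rest height again and carries it.
- carton: Bystander: loose closed brown carton, 110 by 90 by 70 mm, origin at the centre of its underside.
- tape: Bystander: loose roll of tan tape lying flat, 90 mm across, 24 mm high, origin at the centre of its underside.
- stud: Bystander: loose round-headed steel stud with a 44 mm round foot, 48 mm tall, origin at the centre of its underside.
Mind the look-alikes: they are no part of the job. Of the things that look like the anchor, the smallest one is meant.

How it is judged (in metres and radians):
On the way, in this order (a step that is already met when the one before it is completed fails the run):
1. the anchor's foot is down through the slot, long way along the rail (z of anchor in the frame of rail below 0.029 m and angle between the x axis of anchor and the y axis of rail, either way round below 0.25 rad and x of anchor in the frame of rail between -0.008 and 0.008 m and y of anchor in the frame of rail between -0.1 and 0.1 m), for 0.1 s.
2. pressed down below the lips and turned a quarter turn, foot across the rail (z of anchor in the frame of rail below 0.0235 m and angle between the x axis of anchor and the x axis of rail, either way round below 0.25 rad and y of anchor in the frame of rail between -0.1 and 0.1 m), for 0.1 s.
At the end, for the whole second after the job is handed in: The anchor stands in the rail with its foot risen into the notches: foot underside 24.3 to 29 mm above the bench, foot and head square across the rail within 0.25 rad, within 8 mm of the slot's centre line and 40 mm of the rail's middle, upright within 0.12 rad, still, and released (z of anchor in the frame of rail between 0.0243 and 0.029 m and angle between the x axis of anchor and the x axis of rail, either way round below 0.25 rad and x of anchor in the frame of rail between -0.008 and 0.008 m and y of anchor in the frame of rail between -0.04 and 0.04 m and angle between anchor's own z axis and vertical below 0.12 rad and linear speed of anchor below 0.01 m/s and contact force between the fingers and anchor below 0.1 N); the robot touches nothing.
It fails at once if the anchor loads the rail (its strip, lips and notches included) with more than 60 N (contact force between anchor and rail above 60 N or contact force between anchor and stiffeners above 60 N).
It fails at once if the carton is moved more than 15 mm (distance of carton from where it was at the start of the episode above 0.015 m).
It fails at once if the tape roll is moved more than 15 mm (distance of tape from where it was at the start of the episode above 0.015 m).
It fails at once if the round stud is moved more than 15 mm (distance of stud from where it was at the start of the episode above 0.015 m).
It also fails if it takes over 72 s, if anything falls off the work surface, if the arm or the gripper's body presses on something with over 40 N, if the wrist force passes 120 N, or if a joint passes its speed limit or range.

ROBOT

A 6-joint arm with a two-finger parallel gripper is mounted at the origin on the work surface. World frame = base frame: x ahead of the robot, y to its left, z up, the work surface at z = 0. Lengths are in m, angles in degrees, forces in N, time in s.
With the tool pointing down it reaches from about 0.325 to 0.875 m from the base axis. Payload 4.4 kg.
Tool frame: the origin (TCP) lies midway between the tips of the shut fingers; the grasp point (between the pads) lies 19 mm behind it; z points along the fingers, y is the line along which they close (so a half turn about z gives the same grasp; the last joint's range is limited). The gripper opens to 85 mm and grips with 20 to 120 N. Pads are 22 mm wide; open, the fingers measure 114 mm over their backs; the gripper's body (76 mm by 85 mm) begins 54 mm behind the grasp point. The pads swing forward as they close: fully open they stand 13 mm farther back than shut.
Start: joints at [-72.336, 11.837, 88.321, -0, 79.842, -8.623], TCP at [0.255, -0.516, 0.231] pointing down, gripper open.
Joint ranges: [-156.59, 156.59], [-49.26, 127.26], [12.9, 141.05], [-63.56, 243.56], [4.71, 150.69], [-161.64, 161.64]. Speed limits (degrees/s): [159.86, 159.86, 180, 180, 180, 180].

INTERFACE

Orientations are given as a 3x3 rotation matrix whose columns are the frame's x, y, z axes.
In Python, from workcell import bot gives the robot as it stands. The module is installed in compiled form; this text tells all that it offers.
- The arm moves only by the tool step_arm, never from a script. Its argument "steps" is a list that holds one entry, the list of rows, each a list of 7 numbers: the turn, a rotation vector about the world's x, y, z in rad, then the shift along the world's x, y, z in mm, then the finger opening in mm, from 0 to 85.4. In form: [[[rx, ry, rz, x, y, z, hand], ...]]. A call has exactly 8 rows; each row is the pose to reach, as a shift and turn from the pose commanded when the call began; what a row does not reach only later rows make up. A row lasts 1/8 s, in which the tool goes at most 62.5 mm and 10.7 degrees, less where a joint would pass 70% of its speed; a pose out of reach is approached as far as the arm can. A call with a gripper value outside its range is refused whole. The fingers move at their own pace and stop on an object; "force" is the grip in N (left out, the last holds). Time passes only in rows, so rows that repeat a pose let the fingers close, or fill a call up. It gives the time, the measured TCP pose, the force and the opening at its end, in the units of the state.
- bot.read_state(): the state, without advancing time (a new reading comes with each control period).
- bot.grab_frame(name): name is "scene" or "side" or "wrist"; returns a dict with "frame" (384x512x3 uint8, red, green, blue), "fx", "fy", "cx", "cy" (pixels), "R" (3x3) and "t" (3): a world point X has camera coordinates R X + t. Camera axes: x right, y down, z forward; pixel columns grow to the right and rows downward; lengths in m; the calibration is good to about 2 mm. The wrist camera is an equidistant fisheye: a pixel r from the principal point sees the ray r / f radians off the axis. A picture is of the moment at which its call begins. There is no depth.
- bot.hand_in(): hands the job in, once; it reports no verdict.
The state is a dict: "time_s": time; "joints": joint angles; "qvel": joint speeds; "joint_efforts": joint torques, N m; "position": TCP position; "ee_rot": TCP orientation; "force": force on the tool from outside, world axes, zero at the start; "torque": the same for the moment, N m; "width": finger opening in m.
Only numpy, scipy, OpenCV 4.12 (cv2) and the standard library are available. Lean on these libraries where they do the work, as an engineer would, in place of code of your own. Each camera call takes 0.05 s, during which the arm holds its last target. There are 200 camera calls.

## Working session

There is one attempt and no reset: what is moved stays moved. The work goes in short steps, Python scripts to look and compute and a tool call to move; the robot and the scene stay as the last step left them, time stands still between calls to the robot, and variables do not carry over. Pictures are saved under pics/ and viewed, on a budget of 10 in all, crops included, one or two more only if the job needs it, and the job is handed in when it is done.

Besides the shell and the picture viewer there is one more tool, called after "Call:" in YAML: its name, and indented under it one key for each argument. step_arm: Moves the arm, as the interface text tells. Its arguments: {"type":"object","properties":{"steps":{"type":"array","items":{"type":"array","items":{"type":"array","items":{"type":"number"}}}},"force":{"type":"number"}},"required":["steps"]}

```bash
mkdir -p pics
cat > h.py <<'E'
import numpy as np, cv2
from workcell import bot
def grab(n,fn=None):
    d=bot.grab_frame(n); d={k:(np.array(v) if k in('R','t','frame') else v) for k,v in d.items()}
    d['n']=n
    if fn: cv2.imwrite('pics/'+fn,cv2.cvtColor(d['frame'],cv2.COLOR_RGB2BGR))
    np.save('/tmp/%s.npy'%(n),d,allow_pickle=True); return d
def load(n): return np.load('/tmp/%s.npy'%n,allow_pickle=True).item()
def ray(d,u,v):
    x,y=(u-d['cx'])/d['fx'],(v-d['cy'])/d['fy']
    if d['n']=='wrist':
        r=np.hypot(x,y); s=np.sin(r)/r if r>1e-9 else 1; c=np.array([x*s,y*s,np.cos(r)])
    else: c=np.array([x,y,1.])
    return -d['R'].T@d['t'], d['R'].T@c
def onz(d,u,v,z):
    o,r=ray(d,u,v); return o+r*(z-o[2])/r[2]
def st():
    s=bot.read_state(); print(s['time_s'],np.round(s['position'],4),np.round(s['force'],2),round(s['width'],4)); print(np.round(s['ee_rot'],3).tolist()); return s
E
python3 - <<'E'
from h import *
a=grab('scene');b=grab('side');c=grab('wrist')
im=np.vstack([a['frame'],b['frame']])
cv2.imwrite('pics/a.png',cv2.cvtColor(a['frame'],cv2.COLOR_RGB2BGR))
cv2.imwrite('pics/b.png',cv2.cvtColor(b['frame'],cv2.COLOR_RGB2BGR))
cv2.imwrite('pics/c.png',cv2.cvtColor(c['frame'],cv2.COLOR_RGB2BGR))
st()
for d in(a,b,c): print(-d['R'].T@d['t'],d['R'][2])
E
```

```text
0.15 [ 0.2545 -0.515   0.2304] [ 0.01 -0.86 -0.32] 0.0855
[[0.897, 0.443, -0.001], [0.443, -0.897, 0.002], [0.0, -0.002, -1.0]]
[ 1.13928109 -0.18636645  0.7063023 ] [-0.66141338  0.27367048 -0.69830997]
[0.34348666 0.75397101 0.57742528] [ 0.23727296 -0.79977815 -0.55141313]
[ 0.32073778 -0.48318767  0.37292276] [-0.25840695 -0.12536108 -0.95786766]
```

View pics/a.png

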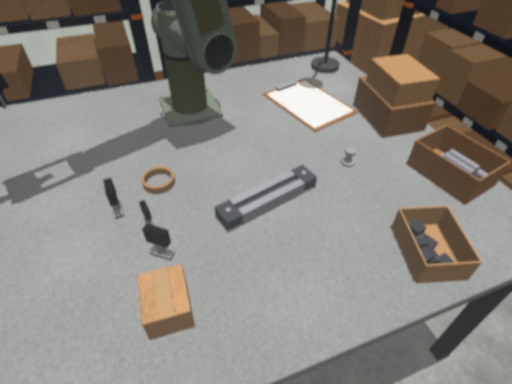

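View pics/b.png

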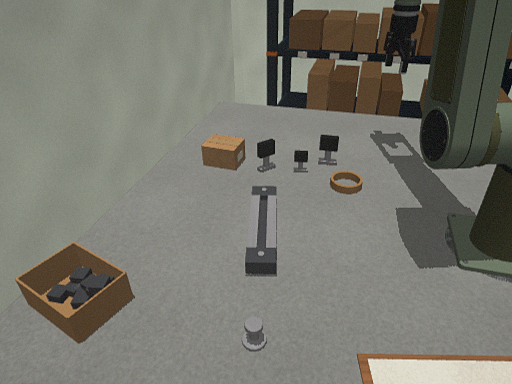

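Scene picture: rail at (267,195), carton (165,300), tape (158,180), stud (349,157), and three anchor-like things at (111,195), (147,213), (158,240). In the side view the middle one, at (301,159), is smallest. I'll take zoomed crops to measure from.

Run:
```python
from h import *
a=load('scene');b=load('side')
for (u,v) in [(301,170),(266,169),(329,163)]: print('side',onz(b,u,v,0)[:2])
for (u,v) in [(150,232),(162,253),(118,213)]: print('scene',onz(a,u,v,0)[:2])
A=cv2.resize(a['frame'][170:280,90:200],(400,400),interpolation=cv2.INTER_CUBIC)
A2=cv2.resize(a['frame'][150:240,200:330],(578,400),interpolation=cv2.INTER_CUBIC)[:, :]
B=cv2.resize(b['frame'][125:195,245:355],(628,400),interpolation=cv2.INTER_CUBIC)
im=np.zeros((600,800,3),np.uint8)
im[:300,:300]=cv2.resize(A,(300,300)); im[:300,310:310+433]=cv2.resize(A2,(433,300))
im[305:600,:463]=cv2.resize(B,(463,295)); im[305:600,480:780]=cv2.resize(b['frame'][175:285,215:325],(300,295),interpolation=cv2.INTER_CUBIC)
cv2.imwrite('pics/d.png',im[:,:,::-1])
```

```text
side [ 0.49173525 -0.23149849]
side [ 0.59791873 -0.21058327]
side [ 0.41366094 -0.29713474]
scene [ 0.52447704 -0.22697529]
scene [ 0.59792851 -0.21099857]
scene [ 0.43138166 -0.29409831]
```

View pics/d.png

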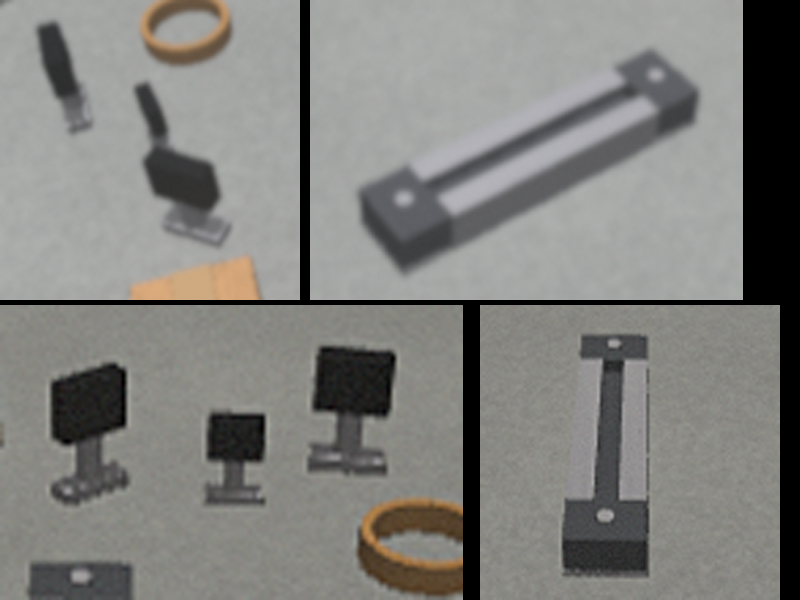

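Run:
```python
from h import *
a=load('scene');b=load('side')
A=lambda x,y,z:onz(a,200+(x-310)/3.331,150+y/3.333,z)[:2].round(4)
B=lambda x,y,z:onz(b,215+(x-480)/2.727,175+(y-305)/2.682,z)[:2].round(4)
C=lambda x,y,z:onz(b,245+x/4.209,125+(y-305)/4.214,z)[:2].round(4)
D=lambda x,y,z:onz(a,90+x/2.727,170+y/2.727,z)[:2].round(4)
print('scene rail screws',A(404,198,.04),A(655,75,.04),'corners',[A(*p,.04) for p in [(360,192),(402,240),(650,50),(697,92)]])
print('side rail screws',B(605,516,.04),B(614,343,.04),'corners',[B(*p,.04) for p in [(564,541),(647,541),(582,336),(648,336)]])
print('foot',C(205,502,0),C(265,502,0),'head top',C(208,413,.068),C(265,414,.068))
print('scene head top',D(137,86,.068),D(150,83,.068),D(167,122,.068),D(154,128,.068))
d=load('wrist')
def proj(d,X):
    c=d['R']@np.array(X)+d['t']; r=np.hypot(c[0],c[1]); th=np.arctan2(r,c[2]); return d['cx']+d['fx']*th*c[0]/r,d['cy']+d['fy']*th*c[1]/r
print(proj(d,[.49,-.235,.03]),proj(d,[.598,-.21,.03]))
s=bot.read_state();R=np.array(s['ee_rot']);t=np.array(s['position'])
print('cam in tool',R.T@(-d['R'].T@d['t']-t),R.T@d['R'].T)
```

```text
scene rail screws [ 0.5573 -0.0316] [0.5013 0.2066] corners [array([ 0.5397, -0.0606]), array([ 0.5957, -0.0456]), array([0.4712, 0.2169]), array([0.5324, 0.2296])]
side rail screws [0.5008 0.2012] [ 0.558  -0.0394] corners [array([0.5231, 0.2356]), array([0.4633, 0.2195]), array([ 0.5918, -0.0438]), array([ 0.5289, -0.0601])]
foot [ 0.5114 -0.2155] [ 0.4693 -0.2263] head top [ 0.5136 -0.2237] [ 0.4744 -0.232 ]
scene head top [ 0.4806 -0.2297] [ 0.481  -0.2183] [ 0.533  -0.2119] [ 0.5358 -0.2234]
(np.float64(139.33769843132836), np.float64(-78.84458355531953)) (np.float64(165.52659622229658), np.float64(-133.7375887946142))
cam in tool [ 0.07353382  0.00059014 -0.14253092] [[ 1.71860607e-04 -9.57791032e-01 -2.87465319e-01]
 [ 9.99999892e-01  2.88988251e-04 -3.65017137e-04]
 [ 4.32684240e-04 -2.87465225e-01  9.57790978e-01]]
```

Rail centre comes out near (0.529, 0.085), yaw 13.4°, with the screws 246 mm apart (245 expected). The small anchor is near (0.495, -0.228), yaw about 13°. Next I'll look from above it.

Call:
step_arm:
  steps:
    - [[0,0,-0.03,32,38,-4,85],[0,0,-0.07,75,90,-10,85],[0,0,-0.12,118,142,-15,85],[0,0,-0.16,161,194,-20,85],[0,0,-0.2,204,244,-26,85],[0,0,-0.23,236,284,-30,85],[0,0,-0.23,240,288,-31,85],[0,0,-0.23,240,288,-31,85]]

```text
time_s: 1.15
position: [0.4946, -0.227, 0.1998]
ee_rot: [[0.973, 0.229, -0.001], [0.229, -0.973, -0.0], [-0.001, -0.0, -1.0]]
force: [0.1, -0.5, -0.2]
width: 0.0853
```

Run:
```python
from h import *
st(); grab('wrist','w1.png')
```

```text
1.15 [ 0.4946 -0.227   0.1998] [ 0.06 -0.48 -0.17] 0.0853
[[0.973, 0.229, -0.001], [0.229, -0.973, -0.0], [-0.001, -0.0, -1.0]]
```

View pics/w1.png

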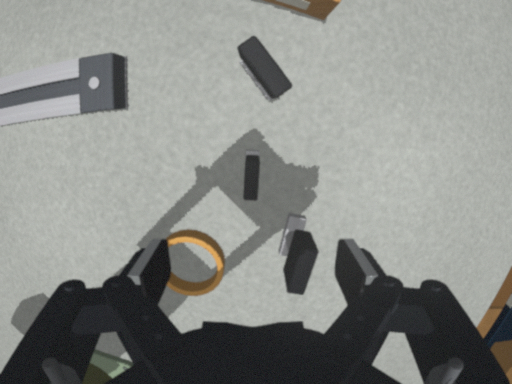

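Wrist picture: small anchor's head at (252,177), big look-alikes at (265,68) and (300,262), rail end at (105,83).

Run:
```python
from h import *
d=load('wrist'); g=cv2.cvtColor(d['frame'],cv2.COLOR_RGB2GRAY)
m=np.zeros_like(g); m[140:215,232:272]=(g[140:215,232:272]<62)
c=max(cv2.findContours(m,0,1)[0],key=cv2.contourArea); print(cv2.boundingRect(c),cv2.contourArea(c))
for z in(.068,.051):
    P=np.array([onz(d,*p[0],z)[:2] for p in c],np.float32)*1000
    r=cv2.minAreaRect(P); print(z,r, np.round(cv2.boxPoints(r),1).tolist())
for p in [(93,83)]: print('screw',onz(d,*p,.04))
```

```text
(244, 156, 15, 44) 505.0
0.068 ((497.7040710449219, -225.71360778808594), (42.72028732299805, 12.303061485290527), 9.590909957885742) [[475.6000061035156, -223.1999969482422], [477.70001220703125, -235.3000030517578], [519.7999877929688, -228.1999969482422], [517.7000122070312, -216.10000610351562]]
0.051 ((493.4325866699219, -226.64193725585938), (45.36686706542969, 13.065266609191895), 9.590896606445312) [[470.0, -224.0], [472.20001220703125, -236.89999389648438], [516.9000244140625, -229.3000030517578], [514.7000122070312, -216.39999389648438]]
screw [ 0.55738783 -0.03263143  0.04      ]
```

Call:
step_arm:
  steps:
    - [[0,0,-0.05,2,1,-30,60],[0,0,-0.05,2,1,-70,60],[0,0,-0.05,2,1,-110,60],[0,0,-0.05,2,1,-145,60],[0,0,-0.05,2,1,-165,60],[0,0,-0.05,2,1,-169,60],[0,0,-0.05,2,1,-169,60],[0,0,-0.05,2,1,-169,30]]
  force: 50

```text
time_s: 2.2
position: [0.4975, -0.2278, 0.0327]
ee_rot: [[0.984, 0.177, 0.002], [0.177, -0.984, -0.002], [0.002, 0.002, -1.0]]
force: [-0.3, 0.2, -0.3]
width: 0.0428
```

Call:
step_arm:
  steps:
    - [[0,0,0,0,0,0,5],[0,0,0,0,0,0,5],[0,0,0,0,0,0,5],[0,0,0,0,0,0,5],[0,0,0,0,0,0,5],[0,0,0,0,0,0,5],[0,0,0,0,0,0,5],[0,0,0,0,0,0,5]]

```text
time_s: 3.2
position: [0.4972, -0.2268, 0.0321]
ee_rot: [[0.984, 0.178, 0.001], [0.178, -0.984, -0.001], [0.001, 0.001, -1.0]]
force: [-1.0, -0.1, 5.7]
width: 0.0133
```

Call:
step_arm:
  steps:
    - [[0,0,0,0,0,20,5],[0,0,0,0,0,60,5],[0,0,0.15,0,0,105,5],[0,0,0.32,3,20,118,5],[0,0,0.49,9,60,118,5],[0,0,0.66,16,105,118,5],[0,0,0.83,23,150,118,5],[0,0,1.0,31,195,118,5]]

```text
time_s: 4.2
position: [0.5269, -0.0299, 0.1483]
ee_rot: [[0.377, 0.926, -0.002], [0.926, -0.377, 0.0], [-0.0, -0.002, -1.0]]
force: [0.9, -0.9, -0.5]
width: 0.0133
```

Call:
step_arm:
  steps:
    - [[0,0,0.16,6,40,0,5],[0,0,0.32,11,68,0,5],[0,0,0.48,11.5,73,0,5],[0,0,0.6,11.5,73,0,5],[0,0,0.626,11.5,73,0,5],[0,0,0.626,11.5,73,0,5],[0,0,0.626,11.5,73,0,5],[0,0,0.626,11.5,73,0,5]]

```text
time_s: 5.2
position: [0.5391, 0.0413, 0.1493]
ee_rot: [[-0.231, 0.973, -0.0], [0.973, 0.231, 0.0], [0.0, -0.0, -1.0]]
force: [0.2, -0.0, -2.3]
width: 0.0133
```

Run:
```python
from h import *
st(); a=grab('wrist'); b=grab('side'); c=grab('scene')
im=np.zeros((560,800,3),np.uint8); im[:300,:400]=cv2.resize(a['frame'],(400,300))
im[:300,410:710]=cv2.resize(b['frame'][170:290,200:320],(300,300),interpolation=2)
im[305:555,:400]=cv2.resize(c['frame'][140:240,190:350],(400,250),interpolation=2)
cv2.imwrite('pics/e.png',im[:,:,::-1])
```

```text
5.2 [0.5391 0.0413 0.1493] [ 0.25 -0.02 -2.31] 0.0133
[[-0.231, 0.973, -0.0], [0.973, 0.231, 0.0], [0.0, -0.0, -1.0]]
```

View pics/e.png

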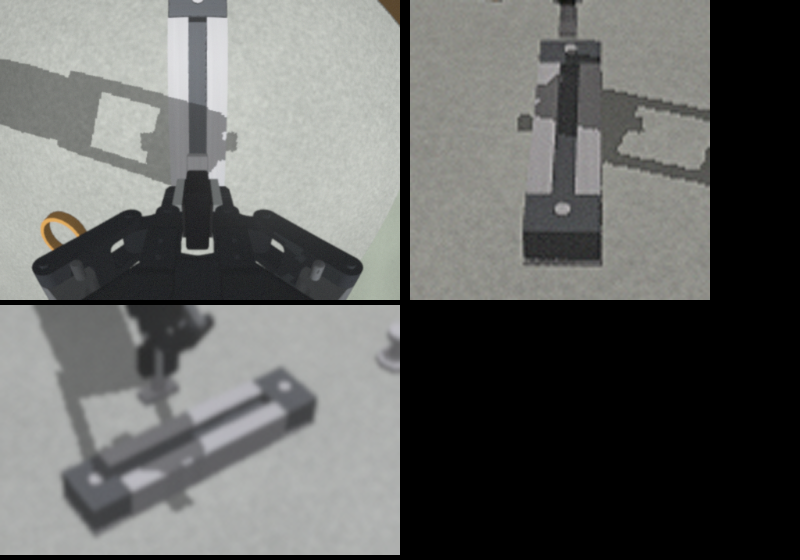

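The wrist view shows the slot running straight up the picture at about column 198 of 400, with the held foot in line with it. Now I'll measure the lateral offset numerically.

Run:
```python
from h import *
d=load('wrist'); g=cv2.cvtColor(d['frame'],cv2.COLOR_RGB2GRAY).astype(float)
s=bot.read_state();R=np.array(s['ee_rot']);t=np.array(s['position'])
f=lambda u,v,z:(R.T@(onz(d,u,v,z)-t))[:2]*1000
k=lambda v:cv2.GaussianBlur(g[v:v+1],(5,1),0)[0]
for v in [40,70,100,170,190]:
    e=np.diff(k(v)); l=235+np.argmin(e[235:256])+.5; r=256+np.argmax(e[256:275])+.5
    o=200+np.argmax(np.abs(e[200:232]))+.5; q=275+np.argmax(np.abs(e[275:305]))+.5
    print(v,l,r,f(l,v,.04).round(1),f(r,v,.04).round(1),'outer',f(o,v,.04).round(1),f(q,v,.04).round(1))
for v in (203,207,211): print(v,g[v,236:272].astype(int), [f(u,v,.12).round(1) for u in(240,267)])
```

```text
40 240.5 264.5 [127.2  -9.4] [127.2  10.5] outer [127.8 -31.2] [127.8  33.1]
70 240.5 264.5 [101.   -9.4] [101.   10.5] outer [101.5 -31.1] [101.5  33.1]
100 240.5 264.5 [75.5 -9.5] [75.5 10.6] outer [ 75.8 -31.3] [75.8 32.4]
170 241.5 264.5 [15.2 -9. ] [15.1 11. ] outer [ 15.3 -39.7] [15.2 27.6]
190 241.5 263.5 [-3.  -9.2] [-3.  10.3] outer [ -3.  -31.5] [-3.  45.2]
203 [132 133 128 124 125 131 133 133 132 133 133 131 130 132 134 133 132 132
 129 133 130 131 134 135 132 132 134 134 130 127 126 136 135 138 134 131] [array([12.7, -7.2]), array([12.7,  9.3])]
207 [134 131 129 126 125 132 135 133 135 135 133 131 131 131 134 131 133 132
 131 127 130 129 133 134 133 134 134 131 131 124 129 134 133 135 133 131] [array([10.1, -7.2]), array([10.1,  9.4])]
211 [132 132 127 119 126 133 134 133 132 133 132 129 133 131 133 132 132 134
 130 132 131 132 132 133 133 132 132 132 132 125 127 131 135 135 134 134] [array([ 7.5, -7.3]), array([7.5, 9.4])]
```

The slot centre and the foot centre agree laterally to 0.3 mm, so I can descend.

Call:
step_arm:
  steps:
    - [[0,0,0,0,0,-25,5],[0,0,0,0,0,-50,5],[0,0,0,0,0,-65,5],[0,0,0,0,0,-72,5],[0,0,0,0,0,-78,5],[0,0,0,0,0,-84,5],[0,0,0,0,0,-89,5],[0,0,0,0,0,-89,5]]
  force: 80

```text
time_s: 6.35
position: [0.5388, 0.0415, 0.06]
ee_rot: [[-0.232, 0.973, -0.001], [0.973, 0.232, 0.0], [0.0, -0.001, -1.0]]
force: [0.0, -0.8, -1.2]
width: 0.0129
```

Call:
step_arm:
  steps:
    - [[0,0,0,0,0,-1,5],[0,0,0,0,0,-2,5],[0,0,0,0,0,-3,5],[0,0,0,0,0,-4.5,5],[0,0,0,0,0,-6,5],[0,0,0,0,0,-7.5,5],[0,0,0,0,0,-9,5],[0,0,0,0,0,-9,5]]

```text
time_s: 7.35
position: [0.5395, 0.0414, 0.0529]
ee_rot: [[-0.232, 0.973, 0.0], [0.973, 0.232, -0.0], [-0.0, 0.0, -1.0]]
force: [-3.8, 0.1, 9.3]
width: 0.0135
```

Call:
step_arm:
  steps:
    - [[0,0,0,0,0,-2,5],[0,0,0,0,0,-2,5],[0,0,-0.1,0,0,-2,5],[0,0,-0.25,0,0,-2,5],[0,0,-0.4,0,0,-2,5],[0,0,-0.55,0,0,-2,5],[0,0,-0.7,0,0,-2,5],[0,0,-0.8,0,0,-2,5]]

```text
time_s: 8.35
position: [0.5427, 0.0408, 0.0524]
ee_rot: [[0.539, 0.842, 0.007], [0.842, -0.539, -0.001], [0.003, 0.007, -1.0]]
force: [0.9, -1.7, 9.7]
width: 0.0136
```

Call:
step_arm:
  steps:
    - [[0,0,-0.15,0,0,0,5],[0,0,-0.3,0,0,0,5],[0,0,-0.45,0,0,0,5],[0,0,-0.6,0,0,0,5],[0,0,-0.71,0,0,0,5],[0,0,-0.77,0,0,0,5],[0,0,-0.77,0,0,0,5],[0,0,-0.77,0,0,0,5]]

```text
time_s: 9.35
position: [0.5428, 0.0402, 0.0526]
ee_rot: [[0.972, 0.233, 0.008], [0.233, -0.972, -0.003], [0.007, 0.004, -1.0]]
force: [0.6, -2.7, 9.9]
width: 0.013
```

Run:
```python
from h import *
s=st(); print(np.round(s['torque'],2)); a=grab('wrist'); c=grab('scene')
im=np.zeros((300,800,3),np.uint8); im[:,:400]=cv2.resize(a['frame'],(400,300))
im[:250,400:800]=cv2.resize(c['frame'][140:240,190:350],(400,250),interpolation=2)
cv2.imwrite('pics/f.png',im[:,:,::-1])
```

```text
9.35 [0.5428 0.0402 0.0526] [ 0.64 -2.69  9.88] 0.013
[[0.972, 0.233, 0.008], [0.233, -0.972, -0.003], [0.007, 0.004, -1.0]]
[-0.55  0.13 -0.  ]
```

View pics/f.png

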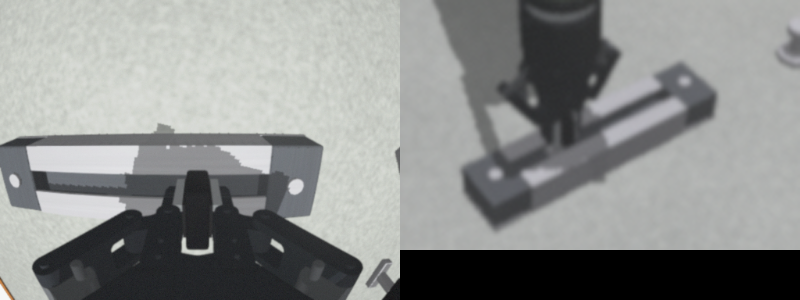

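Turned square under the lips. I'll slide to about y = -26, still pressed down, then ease upward and feel for the notches.

Call:
step_arm:
  steps:
    - [[0,0,0,-0.5,2,0,5],[0,0,0,-1.2,5,0,5],[0,0,0,-1.9,8,0,5],[0,0,0,-2.6,11,0,5],[0,0,0,-3.4,14,0,5],[0,0,0,-4.2,17.5,0,5],[0,0,0,-4.2,17.5,1,5],[0,0,0,-4.2,17.5,2,5]]

```text
time_s: 10.45
position: [0.5389, 0.0576, 0.054]
ee_rot: [[0.972, 0.233, 0.009], [0.233, -0.972, -0.003], [0.008, 0.004, -1.0]]
force: [5.2, -4.1, 2.3]
width: 0.0131
```

The lips now carry the strip load (z of foot 22 mm), so I'll keep sliding with a slight upward bias.

Call:
step_arm:
  steps:
    - [[0,0,0,0,0,0.8,5],[0,0,0,-0.3,1.2,0.8,5],[0,0,0,-0.6,2.4,0.8,5],[0,0,0,-0.8,3.6,0.8,5],[0,0,0,-1.1,4.8,0.8,5],[0,0,0,-1.4,6,0.8,5],[0,0,0,-1.7,7.2,0.8,5],[0,0,0,-2,8.5,0.8,5]]

```text
time_s: 11.45
position: [0.5356, 0.0659, 0.0541]
ee_rot: [[0.972, 0.233, 0.005], [0.233, -0.972, -0.003], [0.004, 0.004, -1.0]]
force: [1.2, -5.6, 6.0]
width: 0.013
```

Call:
step_arm:
  steps:
    - [[0,0,0,0,0,0.8,5],[0,0,0,-0.3,1.2,0.8,5],[0,0,0,-0.6,2.4,0.8,5],[0,0,0,-0.8,3.6,0.8,5],[0,0,0,-1.1,4.8,0.8,5],[0,0,0,-1.4,6,0.8,5],[0,0,0,-1.7,7.2,0.8,5],[0,0,0,-2,8.5,0.8,5]]

```text
time_s: 12.45
position: [0.533, 0.0739, 0.0541]
ee_rot: [[0.972, 0.233, 0.004], [0.233, -0.972, -0.004], [0.003, 0.005, -1.0]]
force: [2.0, -6.4, 3.8]
width: 0.013
```

Call:
step_arm:
  steps:
    - [[0,0,0,0,0,0.8,5],[0,0,0,-0.3,1.2,0.8,5],[0,0,0,-0.6,2.4,0.8,5],[0,0,0,-0.8,3.6,0.8,5],[0,0,0,-1.1,4.8,0.8,5],[0,0,0,-1.4,6,0.8,5],[0,0,0,-1.7,7.2,0.8,5],[0,0,0,-2,8.5,0.8,5]]

```text
time_s: 13.45
position: [0.5303, 0.0819, 0.0541]
ee_rot: [[0.972, 0.233, 0.003], [0.233, -0.972, -0.005], [0.001, 0.005, -1.0]]
force: [2.0, -7.6, 0.6]
width: 0.013
```

Call:
step_arm:
  steps:
    - [[0,0,0,0,0,0.2,5],[0,0,0,-0.3,1.2,0.2,5],[0,0,0,-0.6,2.4,0.2,5],[0,0,0,-0.8,3.6,0.2,5],[0,0,0,-1.1,4.8,0.2,5],[0,0,0,-1.4,6,0.2,5],[0,0,0,-1.7,7.2,0.2,5],[0,0,0,-2,8.5,0.2,5]]

```text
time_s: 14.45
position: [0.5281, 0.0903, 0.0542]
ee_rot: [[0.972, 0.233, 0.002], [0.233, -0.972, -0.005], [0.001, 0.005, -1.0]]
force: [1.8, -8.5, -0.1]
width: 0.0131
```

Call:
step_arm:
  steps:
    - [[0,0,0,0,0,0.2,5],[0,0,0,-0.3,1.2,0.2,5],[0,0,0,-0.6,2.4,0.2,5],[0,0,0,-0.8,3.6,0.2,5],[0,0,0,-1.1,4.8,0.2,5],[0,0,0,-1.4,6,0.2,5],[0,0,0,-1.7,7.2,0.2,5],[0,0,0,-2,8.5,0.2,5]]

```text
time_s: 15.45
position: [0.5259, 0.0991, 0.0545]
ee_rot: [[0.972, 0.233, 0.002], [0.233, -0.972, -0.004], [0.001, 0.005, -1.0]]
force: [0.2, -4.8, 6.6]
width: 0.013
```

The vertical force jumped to 6.6 N and the drag dropped, so the lips no longer hold the foot down. I'll try rising here.

Call:
step_arm:
  steps:
    - [[0,0,0,0,0,0.5,5],[0,0,0,0,0,1,5],[0,0,0,0,0,1.5,5],[0,0,0,0,0,2,5],[0,0,0,0,0,2.5,5],[0,0,0,0,0,2.5,5],[0,0,0,0,0,2.5,5],[0,0,0,0,0,2.5,5]]

```text
time_s: 16.45
position: [0.5261, 0.1007, 0.0578]
ee_rot: [[0.972, 0.233, 0.002], [0.233, -0.972, -0.001], [0.002, 0.002, -1.0]]
force: [0.6, -2.9, 5.4]
width: 0.0131
```

The foot has risen to about 25.8 mm, so I'll release and lift away.

Call:
step_arm:
  steps:
    - [[0,0,0,0,0,0.3,14],[0,0,0,0,0,0.3,18],[0,0,0,0,0,0.3,25],[0,0,0,0,0,0.3,40],[0,0,0,0,0,0.3,50],[0,0,0,0,0,0.3,50],[0,0,0,0,0,0.3,50],[0,0,0,0,0,0.3,50]]

```text
time_s: 17.45
position: [0.5249, 0.1014, 0.0569]
ee_rot: [[0.973, 0.233, -0.0], [0.233, -0.973, 0.0], [-0.0, -0.0, -1.0]]
force: [0.3, 0.2, -0.3]
width: 0.0501
```

Call:
step_arm:
  steps:
    - [[0,0,0,0,0,15,50],[0,0,0,0,0,40,50],[0,0,0,0,0,70,50],[0,0,0,0,0,100,50],[0,0,0,0,0,120,50],[0,0,0,0,0,130,50],[0,0,0,0,0,130,50],[0,0,0,0,0,130,50]]

```text
time_s: 18.45
position: [0.5242, 0.1014, 0.1859]
ee_rot: [[0.973, 0.233, -0.002], [0.233, -0.973, -0.0], [-0.002, -0.0, -1.0]]
force: [0.0, 0.7, -0.7]
width: 0.05
```

Run:
```python
from h import *
s=st(); a=grab('wrist'); c=grab('scene'); b=grab('side')
im=np.zeros((560,800,3),np.uint8); im[:300,:400]=cv2.resize(a['frame'],(400,300))
im[:250,400:800]=cv2.resize(c['frame'][140:240,190:350],(400,250),interpolation=2)
im[255:555,400:700]=cv2.resize(b['frame'][170:290,200:320],(300,300),interpolation=2)
im[305:555,:400]=cv2.resize(a['frame'][100:225,156:356],(400,250),interpolation=2)
cv2.imwrite('pics/g.png',im[:,:,::-1])
```

```text
18.45 [0.5242 0.1014 0.1859] [ 0.04  0.75 -0.71] 0.05
[[0.973, 0.233, -0.002], [0.233, -0.973, -0.0], [-0.002, -0.0, -1.0]]
```

View pics/g.png

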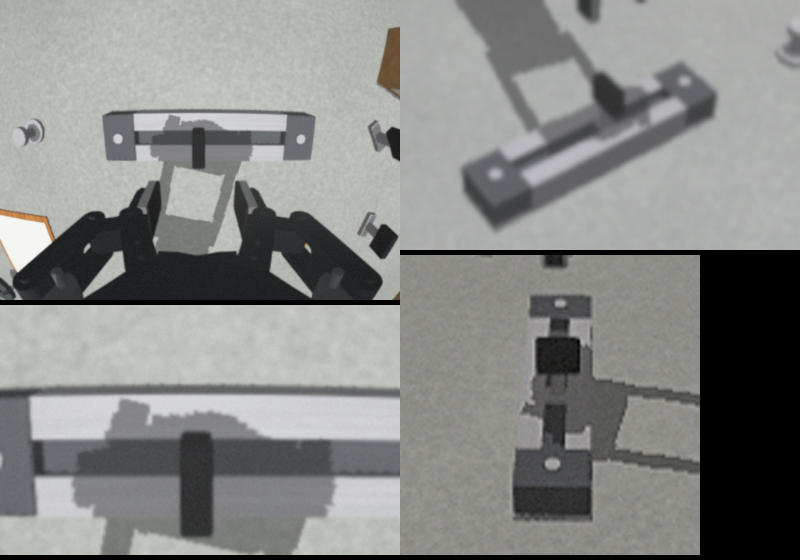

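The anchor stands upright, head across the rail (wrist view column 198, row 148). One last numeric check before handing in.

Run:
```python
from h import *
a=load('wrist');g=cv2.cvtColor(a['frame'],cv2.COLOR_RGB2GRAY)
m=np.zeros_like(g); m[150:225,236:272]=g[150:225,236:272]<62
c=max(cv2.findContours(m,0,1)[0],key=cv2.contourArea); print(cv2.boundingRect(c))
r=cv2.minAreaRect(np.array([onz(a,*p[0],.094)[:2]*1000 for p in c],np.float32)); print(r)
x,y=r[0]; p=np.array([x-529,y-85]); print('rail xy mm',p@[.973,.232],p@[-.232,.973])
# height: side top edge of head, front face (+y side), 3 columns
b=load('side');G=cv2.cvtColor(b['frame'],cv2.COLOR_RGB2GRAY).astype(int)
us=[253,258,263]
o=np.array([x,y])/1000+.007*np.array([-.232,.973])
for u in us:
    col=G[195:225,u]; v=195+np.argmin(np.diff(col))+.5
    O,d=ray(b,u,v); n=np.array([-.232,.973,0]); k=((np.r_[o,0]-O)@n)/(d@n); print(u,v,(O+k*d).round(4))
```

```text
(246, 164, 17, 51)
((527.9248657226562, 100.35051727294922), (43.082237243652344, 13.11230754852295), 13.464051246643066)
rail xy mm 2.5152143554687503 15.185484458923339
253 218.5 [0.544  0.1114 0.0573]
258 202.5 [0.5323 0.1086 0.1024]
263 202.5 [0.5214 0.106  0.1026]
```

```bash
python3 -c "
from h import *
print(bot.hand_in()); st()"
```

```text
the job is handed in; nothing more can be done
None
the job is handed in; nothing more can be done
```

The small anchor is in the rail, locked in the notches and released, and the job is handed in; no verdict was reported. I gripped it by the head, lowered it lengthwise through the slot, pressed it about 5 mm down and turned it a quarter turn. Then I slid it along the rail until the lips stopped holding it down, at about y = +15 mm.

**Last checks:**
- **Height:** the gripper put the foot's underside at about 25.8 mm just before release. A side-view check first gave a head top of 102 mm, against 94 expected. I had placed that edge on the near face of the head; placed on the back edge, which I estimated without re-running, it comes to about 93 mm. That view cannot settle the height to better than about 2 mm.
- **Position:** the wrist picture put the anchor about 2.5 mm off the slot's centre line and 15 mm along the rail. The head is within a degree of square (yaw 13.5° against the rail's 13.4°) and looks upright.
- **Release:** the force dropped to about zero, and the arm stands clear with its fingertips about 190 mm above the bench.
- **Forces:** the highest I read at the ends of moves was about 11 N on any axis. I did not record forces within moves.
- **Bystanders:** I never moved the arm near the carton, tape roll or stud, but I did not re-measure their positions.

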